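# Slide the handle panel into the bottle carrier

## Task

Take the handle panel, the plywood panel with the hand-hole, out of the slotted rack and slide it edgewise down into the two upright guides in the middle of the bottle carrier until it is fully home on the carrier's floor, then let go. Lower it, do not let it drop, and leave the other two panels standing in the rack.

Things in the scene. Friction and masses are not known exactly. Their poses are not given: they have to be found in the camera images.
- handle_mid (a point): Centre of the loose upright plywood handle panel, 180 tall, 140 wide, 10 thick (mm), 0.12 kg; bottom edge 90 below. Lower 100 mm full width; above, a neck 82 wide with a hand-hole 50 x 24 and over it a solid grip bar 52 to 90 above this point: pinch that across the thickness. x square to the faces, y along the width, z up; both faces alike. Stands in a 13 mm wide slot of the rack.
- seat (a point): Bottle carrier (fixed box 180 x 180 mm): middle of its floor, 10 above the table, where the panel's bottom edge rests when home (centre 90 above, faces square to x). Upright channels at y = +-82 (ends), 30 deep, 16 wide in x; over the top 20 mm they flare to 36 wide and y = +-92; mouths end 86 above this point. Side walls 35 above it. x across the channels, y guide to guide, z up.
- blank_mid (a point): Centre of a bystander: plain rectangular plywood panel, 10 thick, 140 wide, 150 tall (mm), no hole. Axes as the handle panel. Stays in the fixed rack, whose three parallel slots, in any order of panels, are 75 mm apart, 30 mm deep and open at top and ends, floor 10 mm above the table.
- comb_mid (a point): Centre, half-way up, of a bystander in the same rack: plywood comb panel, 10 thick, 140 wide, 110 tall (mm), its upper 50 mm being three upright fingers 20 mm wide. Axes as the handle panel. Stays in the rack.
There are look-alikes about, which are no part of the job. Leave any green look-alike of the part that bears handle_mid alone.

How it is judged:
By the outcome, as a careful person would: the job done as asked, in the order asked, and still so for the second after the job is handed in, with the robot touching nothing.
It also fails if it takes over 45 s, if anything falls off the work surface, if the arm or the gripper's body presses on something with over 40 N, if the wrist force passes 120 N, or if a joint passes its speed limit or range.

## Robot

A 6-joint arm with a two-finger parallel gripper is mounted at the origin on the work surface. World frame = base frame: x ahead of the robot, y to its left, z up, the work surface at z = 0. Lengths are in m, angles in rad, forces in N, time in s.
With the tool pointing down it reaches from about 0.3 to 0.85 m from the base axis. Payload 4.2 kg.
Tool frame: the origin (TCP) lies midway between the tips of the shut fingers; the grasp point (between the pads) lies 19 mm behind it (env.grasp_offset is the distance from the TCP to the grasp point, in m); x points along the fingers, y is the direction in which the jaws open and shut, and the axes are right-handed (so a half turn about x gives the same grasp; the last joint's range is limited). The gripper opens to 91 mm and grips with 3 to 60 N. Pads are 32 mm wide; open, the fingers measure 118 mm over their backs; the gripper's body (76 mm by 178 mm) begins 60 mm behind the grasp point.
Start: joints at [-1.175, 0.32, 1.565, -0, 1.257, -0.02], TCP at [0.232, -0.526, 0.214] pointing down, gripper open.
Joint ranges: [-3.11, 3.11], [-0.84, 2.01], [0.21, 2.61], [-1.34, 4.49], [0.05, 2.63], [-2.56, 2.56]. Speed limits (rad/s): [2.57, 2.57, 3.14, 3.14, 3.14, 3.14].

## Interface

Orientations are given as a 3x3 rotation matrix whose columns are the frame's x, y, z axes.
In Python, from workcell import env gives the robot as it stands.
- The arm moves only by the shell command python3 -m handwheel 'ROWS'. ROWS is text: rows parted by semicolons, each of 7 numbers parted by spaces: the shift along the tool's x, y, z scaled (see below), then the turn, a rotation vector about the tool's x, y, z scaled (see below), then the closure, from 0 (fully open) to 1 (shut). In form: tx ty tz rx ry rz fingers; .... A call has exactly 5 rows; each row is the pose to reach, as a shift and turn from the pose commanded when the call began, along the tool's axes at that moment; what a row does not reach only later rows make up. The controller multiplies each number of a shift by 0.15 m and each number of a turn by 90 degrees. A row lasts 1/12 s, in which the tool goes at most 41.7 mm and 7.16 degrees, less where a joint would pass 70% of its speed; a pose out of reach is approached as far as the arm can. A call with a number of a shift or a turn outside -1 to 1 is refused whole. A call with a gripper value outside its range is refused whole. The fingers move at their own pace and stop on an object; the grip force is fixed at half the most. Time passes only in rows, so rows that repeat a pose let the fingers close, or fill a call up. It gives the time, the measured TCP pose, the force and the opening at its end, in the units of the state.
- env.state(): the state, without advancing time (a new reading comes with each control period).
- env.read_camera(name): name is "scene" or "top" or "wrist"; returns a dict with "color" (400x640x3 uint8, red, green, blue), "fx", "fy", "cx", "cy" (pixels), "camera_from_world" (4x4, takes a point from world to camera coordinates). Camera axes: x right, y up, looking along -z (the intrinsics and any distortion apply to the point x, -y, -z); pixel columns grow to the right and rows downward; lengths in m; the calibration is good to about 2 mm. A picture is of the moment at which its call begins. There is no depth.
- env.hand_in(): hands the job in, once; it reports no verdict.
The state is a dict: "time_s": time; "joint_positions": joint angles; "qvel": joint speeds; "joint_efforts": joint torques, N m; "ee_pos": TCP position; "orientation": TCP orientation; "wrist_force": force on the tool from outside, world axes, zero at the start; "ft_torque": the same for the moment, N m; "opening": finger opening in m.
Only numpy, scipy, OpenCV 4.12 (cv2) and the standard library are available. Lean on these libraries where they do the work, as an engineer would, in place of code of your own. Each camera call takes 0.05 s, during which the arm holds its last target. There are 200 camera calls.

## Working session

There is one attempt and no reset: what is moved stays moved. The work goes in short steps, Python scripts to look and compute and a shell command to move; the robot and the scene stay as the last step left them, time stands still between calls to the robot, and variables do not carry over. Pictures are saved under pics/ and viewed, on a budget of 10 in all, crops included, one or two more only if the job needs it, and the job is handed in when it is done.

```bash
ls; mkdir -p pics
python3 - <<'E'
from workcell import env
import cv2,numpy as np
s=env.state();print({k:np.round(v,3).tolist() for k,v in s.items()},env.grasp_offset)
for n in("scene","top"):
    r=env.read_camera(n);cv2.imwrite(f"pics/{n}0.png",r["color"][...,::-1])
    print(n,{k:np.round(v,4).tolist() for k,v in r.items() if k!="color"})
E
```

```text
pics
{'time_s': 0.0, 'joint_positions': [-1.175, 0.32, 1.566, -0.0, 1.257, -0.02], 'qvel': [-0.001, -0.0, -0.001, -0.0, 0.0, -0.001], 'joint_efforts': [-0.001, -41.246, -23.197, 0.073, 0.046, -0.0], 'ee_pos': [0.232, -0.526, 0.213], 'orientation': [[-0.001, 0.404, -0.915], [0.002, -0.915, -0.404], [-1.0, -0.002, 0.0]], 'wrist_force': [0.02, -0.584, -0.242], 'ft_torque': [0.003, 0.034, -0.05], 'opening': 0.091} 0.0188
scene {'fx': 421.3067, 'fy': 421.3067, 'cx': 317.3178, 'cy': 202.932, 'camera_from_world': [[-0.8094, 0.5872, -0.0009, 0.4057], [-0.3383, -0.4652, 0.818, 0.1726], [0.4799, 0.6624, 0.5752, -1.5889], [0.0, 0.0, 0.0, 1.0]]}
top {'fx': 457.2202, 'fy': 457.2202, 'cx': 316.6742, 'cy': 195.9236, 'camera_from_world': [[0.0281, -0.9995, 0.0149, 0.0783], [0.9898, 0.0299, 0.1393, -0.5986], [-0.1397, 0.0108, 0.9901, -1.185], [0.0, 0.0, 0.0, 1.0]]}
```

View pics/scene0.png

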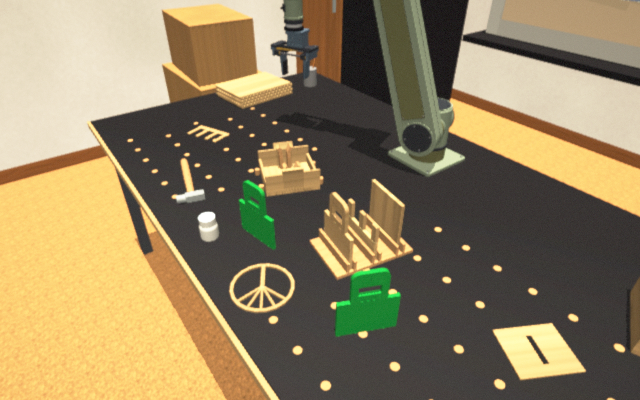

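View pics/top0.png

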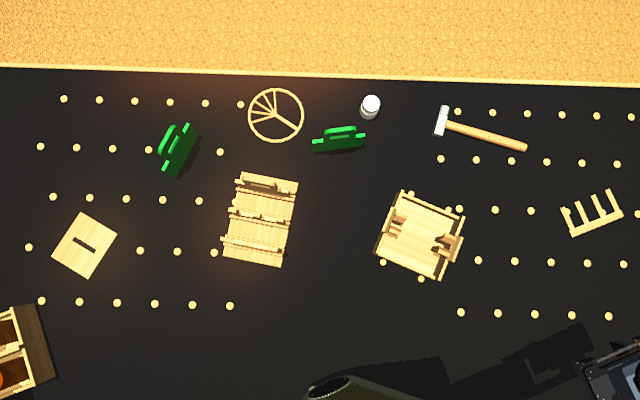

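The rack, around (258,220) in the top view, holds the handle panel in its far slot, the comb in the middle and the blank nearest the robot. The carrier is around (420,235). Two green look-alikes stand at (178,150) and (340,138). I'll enlarge both fixtures in one picture.

```bash
cat > h.py <<'E'
import numpy as np,cv2
from workcell import env
def cam(n):
    r=env.read_camera(n); return r
def ray(r,u,v):
    T=r["camera_from_world"];R=T[:3,:3];c=-R.T@T[:3,3]
    d=R.T@np.array([(u-r["cx"])/r["fx"],-(v-r["cy"])/r["fy"],-1]);return c,d/np.linalg.norm(d)
def onz(r,u,v,z):
    c,d=ray(r,u,v);return c+d*(z-c[2])/d[2]
def tri(*obs):
    A=np.zeros((3,3));b=np.zeros(3);L=[]
    for r,u,v in obs:
        c,d=ray(r,u,v);P=np.eye(3)-np.outer(d,d);A+=P;b+=P@c;L.append((c,P))
    p=np.linalg.solve(A,b);return p,[float(np.linalg.norm(P@(p-c))) for c,P in L]
def proj(r,p):
    q=r["camera_from_world"][:3,:3]@np.array(p)+r["camera_from_world"][:3,3]
    return r["cx"]+r["fx"]*q[0]/-q[2],r["cy"]-r["fy"]*q[1]/-q[2]
E
python3 - <<'E'
import cv2,numpy as np
s=cv2.imread('pics/scene0.png');t=cv2.imread('pics/top0.png')
def c(i,u,v,w=100,h=75): # 4x
    o=cv2.resize(i[v:v+h,u:u+w],(w*4,h*4),interpolation=cv2.INTER_CUBIC)
    for k in range(0,w,20): cv2.putText(o,str(u+k),(k*4,8),0,.3,(255,255,0),1);cv2.line(o,(k*4,0),(k*4,4),(0,255,255),1)
    for k in range(0,h,20): cv2.putText(o,str(v+k),(0,k*4+4),0,.3,(255,255,0),1)
    return o
a=np.vstack([np.hstack([c(s,310,180,105,95),c(s,250,135,80,95)]),np.hstack([c(t,215,170,95,100),c(t,370,180,90,100)])]) if 0 else None
A=c(s,310,180,100,75+0);
img=np.vstack([np.hstack([c(s,312,180),c(s,240,130)]),np.hstack([c(t,213,168),c(t,370,185)])])
cv2.imwrite('pics/crop1.png',img)
E
```

```text
(no output)
```

View pics/crop1.png

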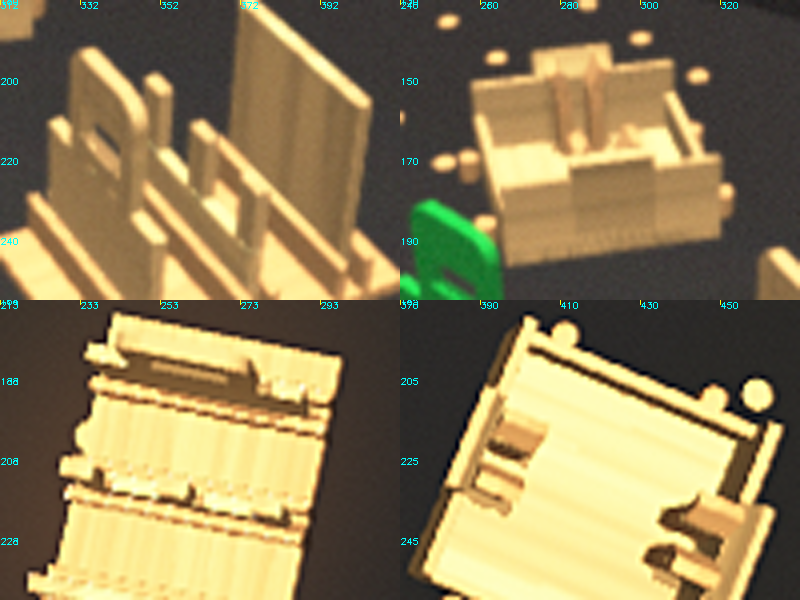

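The top-left crop shows the handle panel's grip bar from (332,192) to (348,209) in the scene view. The carrier's channel posts are at (390–405, 208–230) and (435–460, 225–250) in the top view. I'll make rough position estimates from these, with cross-checks.

```bash
python3 - <<'E'
from h import *
s=cam("scene");t=cam("top")
np.set_printoptions(precision=4,suppress=True)
a=onz(s,333,192.5,.19);b=onz(s,347,209,.19);print("bar ends scene z=.19",a,b,np.linalg.norm(a-b),"top px",proj(t,a),proj(t,b))
# blank top corners
for p in((373,180),(404,206)): q=onz(s,*p,.16);print("blank",q,proj(t,q))
# rack base corners scene
for p in((312,241),(352,271),(412,247)): q=onz(s,*p,.01);print("rack",q,proj(t,q))
# rack in top
for p in((241,171),(298,182),(281,267),(222,257)): print("rack top px z.01",onz(t,*p,.01))
# carrier corners: scene vs top, wall tops z .045
for p in((402,189),(464,216),(440,279)): q=onz(t,*p,.045);print("car",q,proj(s,q))
for p in((258,151),(266,181),(320,169),(308,145)): q=onz(s,*p,.045);print("carS",q,proj(t,q))
# channels tops z .096
for p in((400,216),(395,230),(458,232),(452,243)): q=onz(t,*p,.096);print("ch",q,proj(s,q))
E
python3 - <<'E'
import cv2,numpy as np
t=cv2.imread('pics/top0.png')
def c(u,v,w,h,k=8): return cv2.resize(t[v:v+h,u:u+w],(w*k,h*k),interpolation=cv2.INTER_CUBIC)
cv2.imwrite('pics/crop2.png',np.vstack([c(215,165,90,42),c(375,205,90,30)]))
E
```

```text
bar ends scene z=.19 [0.6046 0.2095 0.19  ] [0.6208 0.2844 0.19  ] 0.07662697957421565 top px (np.float64(269.56902551655), np.float64(182.0851196831743)) (np.float64(238.15031444771816), np.float64(174.37246340373665))
blank [0.4502 0.1898 0.16  ] (np.float64(276.15941138568013), np.float64(248.4842572537161))
blank [0.4702 0.327  0.16  ] (np.float64(218.89374666999245), np.float64(238.3862380131714))
rack [0.6331 0.1565 0.01  ] (np.float64(294.8796264470261), np.float64(183.5506945309326))
rack [0.6187 0.3132 0.01  ] (np.float64(237.74695521053877), np.float64(186.96917309691952))
rack [0.4261 0.3383 0.01  ] (np.float64(224.68038695778262), np.float64(257.3155959039773))
rack top px z.01 [0.6637 0.3066 0.01  ]
rack top px z.01 [0.6377 0.1481 0.01  ]
rack top px z.01 [0.4046 0.1859 0.01  ]
rack top px z.01 [0.4267 0.3456 0.01  ]
car [ 0.6212 -0.1329  0.045 ] (np.float64(262.7591381921979), np.float64(183.91810968827647))
car [ 0.5533 -0.299   0.045 ] (np.float64(255.97431365794858), np.float64(157.48450652810047))
car [ 0.3857 -0.2331  0.045 ] (np.float64(305.3759403096575), np.float64(151.41924953707598))
carS [ 0.5235 -0.3373  0.045 ] (np.float64(478.52943709479837), np.float64(227.56727476735574))
carS [ 0.6039 -0.142   0.045 ] (np.float64(405.38852632683023), np.float64(195.4838841686542))
carS [ 0.417  -0.1006  0.045 ] (np.float64(389.55807565149473), np.float64(265.5032379900308))
carS [ 0.3491 -0.2688  0.045 ] (np.float64(453.8011125202735), np.float64(293.6348906272604))
ch [ 0.543  -0.1177  0.096 ] (np.float64(285.1896223904037), np.float64(164.83062994357442))
ch [ 0.5069 -0.1051  0.096 ] (np.float64(296.75225126560275), np.float64(163.11956057605954))
ch [ 0.5065 -0.2658  0.096 ] (np.float64(271.2337256519318), np.float64(144.49840767130294))
ch [ 0.4782 -0.2501  0.096 ] (np.float64(280.5495053241684), np.float64(143.97179084095734))
```

View pics/crop2.png

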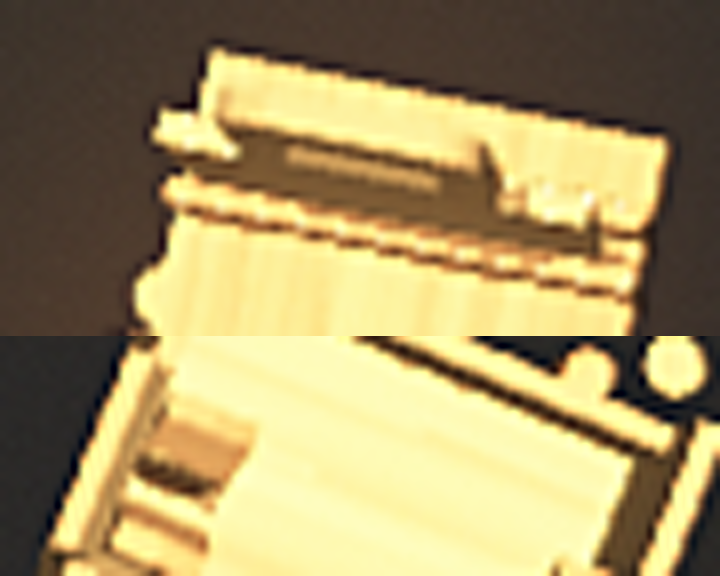

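The bar sits near (0.612, 0.247), with the panel normal at a yaw of about -9°. The carrier is near (0.505, -0.185) at a yaw of about -22°. I'm moving above the handle to look from close by.

```bash
cat >> h.py <<'E'
def go(p,yaw,tcp_from_p=0.):
    """print remaining move (units of rows) to TCP pos p, jaw axis (tool y) at world yaw deg, tool down"""
    s=env.state();R=s["orientation"];a=np.radians(yaw)
    y=np.array([np.cos(a),np.sin(a),0]);x=np.array([0,0,-1.]);G=np.c_[x,y,np.cross(x,y)]
    sh=R.T@(np.array(p)-s["ee_pos"])/.15
    tn=cv2.Rodrigues(R.T@G)[0].ravel()/(np.pi/2)
    print("t",round(s["time_s"],2),"tcp",np.round(s["ee_pos"],4),"F",np.round(s["wrist_force"],1),"open",round(s["opening"],4),"\nshift",np.round(sh,3),"turn",np.round(tn,3),"j",np.round(s["joint_positions"],2))
E
python3 -m handwheel '-0.3 -0.15 -0.15 0 0 0 0; -0.5 -0.3 -0.35 0 0 0 0; -0.6 -0.45 -0.55 0 0 0 0; -0.7 -0.6 -0.75 0 0 0 0; -0.8 -0.75 -0.9 0 0 0 0'
python3 -m handwheel '0 -0.16 -0.19 0 0 0 0; 0 -0.32 -0.38 0 0 0 0; 0 -0.48 -0.57 0 0 0 0; 0 -0.64 -0.76 0 0 0 0; 0 -0.8 -0.95 0 0 0 0'
python3 -m handwheel '0 -0.16 -0.19 -0.07 0 0 0; 0 -0.32 -0.38 -0.14 0 0 0; 0 -0.48 -0.57 -0.21 0 0 0; 0 -0.64 -0.76 -0.28 0 0 0; 0 -0.8 -0.95 -0.35 0 0 0'
python3 -c "
from h import *
go((.612,.247,.36),-9)"
```

```text
time_s: 0.62
ee_pos: [0.3076, -0.375, 0.3308]
orientation: [[0.001, 0.403, -0.915], [-0.0, -0.915, -0.403], [-1.0, 0.0, -0.0]]
wrist_force: [0.4, 0.2, -0.9]
opening: 0.0913
time_s: 1.03
ee_pos: [0.3891, -0.2072, 0.3301]
orientation: [[0.0, 0.404, -0.915], [-0.0, -0.915, -0.404], [-1.0, 0.0, -0.0]]
wrist_force: [1.1, 0.2, -0.4]
opening: 0.0911
time_s: 1.45
ee_pos: [0.471, -0.0398, 0.3301]
orientation: [[0.0, 0.826, -0.564], [-0.0, -0.564, -0.826], [-1.0, 0.0, 0.0]]
wrist_force: [-0.2, -1.1, -0.4]
opening: 0.0912
t 1.45 tcp [ 0.471  -0.0398  0.3301] F [-0.2 -1.1 -0.4] open 0.0912 
shift [-0.2   -0.303 -2.109] turn [-0.282  0.    -0.   ] j [-0.11  0.1   1.56 -0.    1.48  0.49]
```

```bash
python3 -m handwheel '-0.1 -0.04 -0.2 -0.07 0 0 0; -0.15 -0.08 -0.4 -0.14 0 0 0; -0.2 -0.12 -0.6 -0.21 0 0 0; -0.25 -0.16 -0.8 -0.28 0 0 0; -0.3 -0.15 -1 -0.28 0 0 0'
python3 - <<'E'
from h import *
go((.612,.247,.36),-9)
r=cam("wrist");print({k:np.round(v,4).tolist() for k,v in r.items() if k!="color"})
T=r["camera_from_world"];print("campos",-T[:3,:3].T@T[:3,3])
for p in((.612,.247,.19),(.6,.17,.11),(.63,.31,.11)):print(proj(r,p))
cv2.imwrite("pics/w1.png",r["color"][...,::-1])
E
```

```text
time_s: 1.87
ee_pos: [0.5371, 0.0966, 0.3756]
orientation: [[-0.0, 0.987, -0.16], [0.0, -0.16, -0.987], [-1.0, -0.0, -0.0]]
wrist_force: [0.9, 0.1, 0.4]
opening: 0.0914
t 1.87 tcp [0.5371 0.0966 0.3756] F [0.9 0.1 0.4] open 0.0914 
shift [ 0.104  0.333 -1.07 ] turn [-0.002 -0.     0.   ] j [0.16 0.22 1.31 0.   1.62 0.32]
{'fx': 281.7171, 'fy': 281.7171, 'cx': 317.1351, 'cy': 200.6075, 'camera_from_world': [[0.9871, -0.1601, -0.0009, -0.5137], [0.1536, 0.9488, -0.2762, -0.0984], [0.045, 0.2725, 0.9611, -0.5957], [0.0, 0.0, 0.0, 1.0]]}
campos [0.54904949 0.17349305 0.54490677]
(np.float64(362.0077722462571), np.float64(43.54782087313643))
(np.float64(351.7810148300984), np.float64(116.3475938619964))
(np.float64(360.79190356840115), np.float64(4.866293486091735))
```

View pics/w1.png

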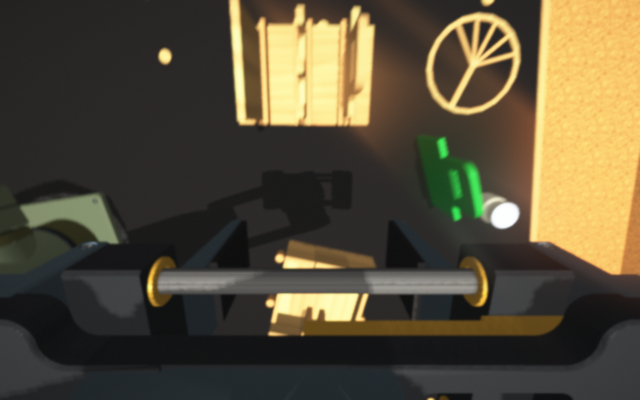

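The wrist view shows the rack at (235–375, 0–125), with the handle panel's slot at columns 345–375. I'll move closer so the panel is in the middle of the view.

```bash
python3 -m handwheel '0 0.1 -0.2 0 0 0 0; 0 0.2 -0.35 0 0 0 0; 0 0.3 -0.5 0 0 0 0; 0 0.33 -0.6 0 0 0 0; 0 0.33 -0.6 0 0 0 0'
python3 - <<'E'
from h import *
import pickle
go((.612,.247,.36),-9)
r=cam("wrist");pickle.dump(r,open("w2.pkl","wb"))
for p in((.612,.247,.19),(.6,.17,.11),(.63,.31,.11)):print(proj(r,p))
c=r["color"][40:260,230:430,::-1]
cv2.imwrite("pics/w2.png",cv2.resize(c,None,fx=2.7,fy=2.7,interpolation=cv2.INTER_CUBIC))
E
```

```text
time_s: 2.33
ee_pos: [0.6024, 0.1776, 0.373]
orientation: [[-0.002, 0.987, -0.162], [0.0, -0.162, -0.987], [-1.0, -0.002, -0.0]]
wrist_force: [0.1, -0.2, -0.7]
opening: 0.0911
t 2.33 tcp [0.6024 0.1776 0.373 ] F [ 0.1 -0.2 -0.7] open 0.0911 
shift [ 0.087 -0.012 -0.467] turn [-0.004 -0.     0.001] j [0.27 0.36 1.11 0.   1.67 0.43]
(np.float64(316.552705233267), np.float64(126.37615077032373))
(np.float64(317.2521259658486), np.float64(176.88598684370027))
(np.float64(322.0847999305135), np.float64(77.63958545344222))
```

View pics/w2.png

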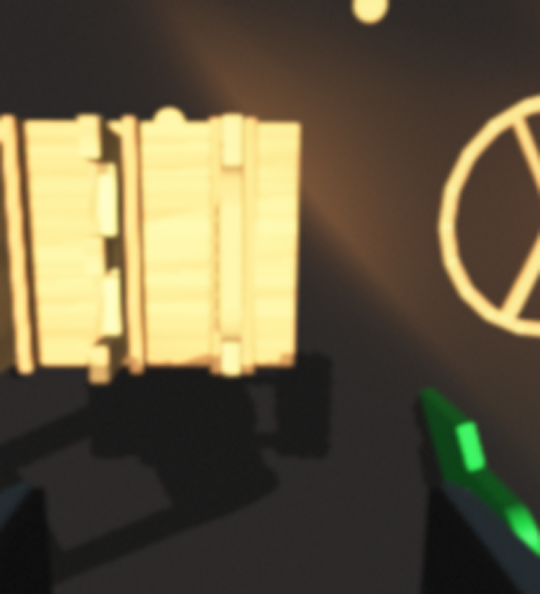

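The handle panel's shoulders lie at crop (221–242, 113–165) and (221–242, 340–376), and the grip bar between them is centred at crop (231,252), which is full pixel (315.6,133.4). The panel is parallel to the tool's z, so the yaw of -9.3° is good.

Run:
```python
from h import *
import pickle
r=pickle.load(open("w2.pkl","rb"));s=cam("scene")
f=lambda u,v:(r,230+u/2.7,40+v/2.7)
print(tri(f(231,252),(s,340.5,200)))
print(tri(f(232,168),(s,348,207)),tri(f(231,338),(s,333,191)))
print("z.19",onz(*f(231,252),.19), "sh",onz(*f(232,113),.11),onz(*f(232,376),.11))
p=onz(*f(231,252),.19);go((p[0],p[1],.152),-9.3)
```

```text
(array([0.60781886, 0.24028981, 0.18595787]), [0.002082199760057993, 0.002082199760058007])
(array([0.61394248, 0.27600884, 0.18807193]), [0.002388505185797816, 0.0023885051857979065]) (array([0.60150893, 0.20203128, 0.18957038]), [0.0020797557113300664, 0.00207975571133002])
z.19 [0.60946558 0.23911474 0.19      ] sh [0.62047261 0.30595301 0.11      ] [0.59734327 0.16661892 0.11      ]
t 2.43 tcp [0.601  0.1751 0.3742] F [-0.7 -0.1  0.5] open 0.0912 
shift [ 1.481 -0.013 -0.432] turn [-0.002  0.001  0.001] j [ 0.27  0.36  1.11 -0.    1.67  0.43]
```

```bash
python3 -m handwheel '0.1 0 -0.2 0 0 0 0; 0.3 -0.01 -0.43 0 0 0 0; 0.5 -0.01 -0.43 0 0 0 0; 0.7 -0.01 -0.43 0 0 0 0; 0.7 -0.01 -0.43 0 0 0 0'
python3 - <<'E'
from h import *
go((.6092,.238,.152),-9.3)
r=cam("wrist")
cv2.imwrite("pics/w3.png",r["color"][...,::-1])
for e in(-.041,.041):
  for d in(-.005,.005): print(proj(r,(.6092+e*.162+d*.987,.238+e*.987-d*.162,.19)))
E
```

```text
time_s: 2.85
ee_pos: [0.6065, 0.237, 0.2634]
orientation: [[-0.013, 0.986, -0.165], [-0.005, -0.165, -0.986], [-1.0, -0.012, 0.007]]
wrist_force: [0.2, 0.3, -1.1]
opening: 0.0912
t 2.85 tcp [0.6065 0.237  0.2634] F [ 0.2  0.3 -1.1] open 0.0912 
shift [ 0.742  0.025 -0.015] turn [-0.002  0.005  0.007] j [ 0.36  0.43  1.27 -0.    1.45  0.52]
(np.float64(316.21335237366844), np.float64(248.61406615319476))
(np.float64(326.818726620063), np.float64(248.6413191807394))
(np.float64(315.8283877494288), np.float64(161.85686977901466))
(np.float64(327.4506273626807), np.float64(161.84205846155476))
```

View pics/w3.png

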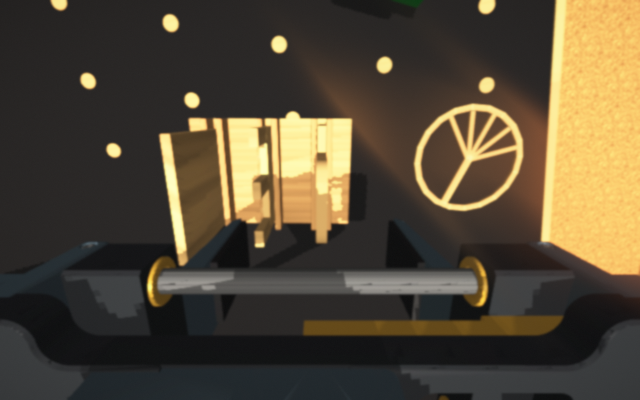

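The open fingers straddle the bar. It shows at columns 316–327 as predicted, and the predicted rows agree to within about 8 px along the bar, where there is slack. I'll descend and close.

```bash
python3 -m handwheel '0.2 0.02 -0.02 0 0 0 0; 0.4 0.02 -0.03 0 0 0 0; 0.55 0.02 -0.03 0 0 0 0; 0.65 0.02 -0.03 0 0 0 0; 0.74 0.02 -0.03 0 0 0 0'
python3 -m handwheel '0 0 0 0 0 0 0; 0 0 0 0 0 0 0.5; 0 0 0 0 0 0 0.9; 0 0 0 0 0 0 1; 0 0 0 0 0 0 1'
python3 -m handwheel '0 0 0 0 0 0 1; 0 0 0 0 0 0 1; 0 0 0 0 0 0 1; 0 0 0 0 0 0 1; 0 0 0 0 0 0 1'
python3 -c "
from h import *
go((.6092,.238,.152),-9.3)"
```

```text
time_s: 3.32
ee_pos: [0.6152, 0.2421, 0.161]
orientation: [[0.003, 0.986, -0.166], [0.001, -0.166, -0.986], [-1.0, 0.003, -0.001]]
wrist_force: [-0.5, -0.7, -0.4]
opening: 0.0913
time_s: 3.73
ee_pos: [0.6148, 0.243, 0.1609]
orientation: [[0.003, 0.986, -0.165], [0.001, -0.165, -0.986], [-1.0, 0.003, -0.001]]
wrist_force: [-0.1, -0.3, 0.5]
opening: 0.0674
time_s: 4.15
ee_pos: [0.614, 0.243, 0.159]
orientation: [[-0.0, 0.986, -0.165], [-0.0, -0.165, -0.986], [-1.0, -0.0, 0.0]]
wrist_force: [1.3, -0.5, 0.3]
opening: 0.034
t 4.15 tcp [0.614 0.243 0.159] F [ 1.3 -0.5  0.3] open 0.034 
shift [ 0.047 -0.026  0.038] turn [-0.002  0.     0.   ] j [ 0.36  0.49  1.44 -0.    1.22  0.52]
```

```bash
python3 -m handwheel '0.03 -0.03 0 0 0 0 0.7; 0.03 -0.03 0 0 0 0 0.7; 0.03 -0.03 0 0 0 0 1; 0.03 -0.03 0 0 0 0 1; 0.03 -0.03 0 0 0 0 1'
python3 -m handwheel '0 0 0 0 0 0 1; 0 0 0 0 0 0 1; 0 0 0 0 0 0 1; 0 0 0 0 0 0 1; 0 0 0 0 0 0 1'
python3 -c "
from h import *
go((.6092,.238,.152),-9.3)"
```

```text
time_s: 4.57
ee_pos: [0.6096, 0.2437, 0.1545]
orientation: [[0.0, 0.986, -0.165], [-0.0, -0.165, -0.986], [-1.0, 0.0, 0.0]]
wrist_force: [-0.2, 0.7, 0.0]
opening: 0.0105
time_s: 4.98
ee_pos: [0.6096, 0.2437, 0.1545]
orientation: [[0.0, 0.986, -0.165], [0.0, -0.165, -0.986], [-1.0, 0.0, -0.0]]
wrist_force: [0.2, -0.4, -0.2]
opening: 0.0097
t 4.98 tcp [0.6096 0.2437 0.1545] F [ 0.2 -0.4 -0.2] open 0.0097 
shift [0.017 0.003 0.038] turn [-0.002 -0.    -0.   ] j [ 0.36  0.49  1.45 -0.    1.2   0.53]
```

The panel is pinched with a 9.7 mm opening and no side load. Next I lift it straight up.

```bash
python3 -m handwheel '-0.05 0 0 0 0 0 1; -0.12 0 0 0 0 0 1; -0.2 0 0 0 0 0 1; -0.3 0 0 0 0 0 1; -0.4 0 0 0 0 0 1'
python3 -m handwheel '-0.15 0 0 0 0 0 1; -0.3 0 0 0 0 0 1; -0.5 0 0 0 0 0 1; -0.65 0 0 0 0 0 1; -0.8 0 0 0 0 0 1'
python3 - <<'E'
from h import *
go((.52,-.24,.315),-22.5)
s=cam("scene");t=cam("top")
a=s["color"][120:280,240:430,::-1];b=t["color"][160:290,190:490,::-1]
a=cv2.resize(a,None,fx=2,fy=2);b=cv2.resize(b,None,fx=2.6,fy=2.6)
W=800;pad=lambda i:cv2.copyMakeBorder(i,0,0,0,W-i.shape[1],cv2.BORDER_CONSTANT)
im=pad(cv2.resize(s["color"][120:280,240:430,::-1],None,fx=1.6,fy=1.6))
im=np.vstack([im,pad(b)]);print(im.shape);cv2.imwrite("pics/lift.png",im[:600])
E
```

```text
time_s: 5.4
ee_pos: [0.6094, 0.2437, 0.216]
orientation: [[-0.0, 0.986, -0.165], [0.0, -0.165, -0.986], [-1.0, -0.0, -0.0]]
wrist_force: [-0.5, -0.7, -0.9]
opening: 0.01
time_s: 5.82
ee_pos: [0.6093, 0.2437, 0.3375]
orientation: [[0.002, 0.986, -0.165], [0.001, -0.165, -0.986], [-1.0, 0.002, -0.001]]
wrist_force: [0.9, -0.8, -1.4]
opening: 0.0099
t 5.82 tcp [0.6093 0.2437 0.3375] F [ 0.9 -0.8 -1.4] open 0.0099 
shift [ 0.146 -0.057  3.279] turn [ 0.145 -0.001 -0.001] j [0.36 0.41 1.12 0.   1.61 0.53]
(594, 800, 3)
```

View pics/lift.png

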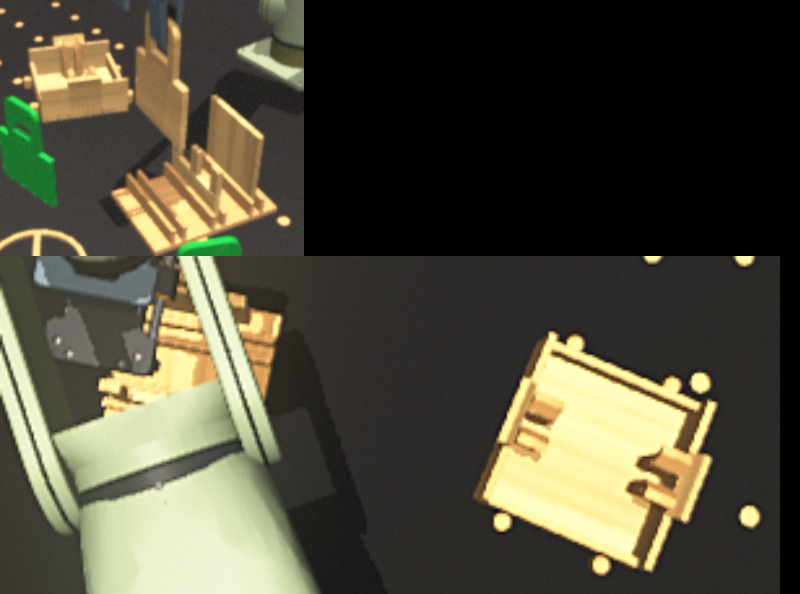

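The panel hangs upright and clear of the rack, and the blank and comb are still standing. In the crop the carrier's guides are at about (535,425) and (670,480). Next I move toward the carrier.

```bash
python3 -m handwheel '0 0 0.1 0.03 0 0 1; 0 0 0.3 0.06 0 0 1; 0.04 -0.01 0.5 0.09 0 0 1; 0.07 -0.02 0.7 0.12 0 0 1; 0.1 -0.02 0.9 0.145 0 0 1'
python3 -c "
from h import *
go((.51,-.24,.315),-22.5)"
```

```text
time_s: 6.33
ee_pos: [0.583, 0.1099, 0.3182]
orientation: [[-0.002, 0.923, -0.385], [-0.0, -0.385, -0.923], [-1.0, -0.002, 0.001]]
wrist_force: [-0.4, -0.0, -1.6]
opening: 0.01
t 6.33 tcp [0.583  0.1099 0.3182] F [-0.4 -0.  -1.6] open 0.01 
shift [0.023 0.448 2.34 ] turn [-0.001  0.001  0.001] j [ 0.17  0.31  1.32 -0.    1.51  0.56]
```

```bash
python3 -m handwheel '0 0.04 0.25 0 0 0 1; 0 0.08 0.5 0 0 0 1; 0 0.13 0.75 0 0 0 1; 0 0.17 0.95 0 0 0 1; 0.02 0.19 1 0 0 0 1'
python3 -m handwheel '0 0.04 0.25 0 0 0 1; 0 0.08 0.5 0 0 0 1; 0 0.13 0.75 0 0 0 1; 0 0.17 0.9 0 0 0 1; 0 0.19 1 0 0 0 1'
python3 -m handwheel '0 0.04 0.15 0 0 0 1; 0 0.06 0.25 0 0 0 1; 0 0.06 0.3 0 0 0 1; 0 0.06 0.3 0 0 0 1; 0 0.06 0.3 0 0 0 1'
python3 - <<'E'
from h import *
import pickle
go((.5,-.18,.315),-22.5)
r=cam("wrist");pickle.dump(r,open("w4.pkl","wb"))
cv2.imwrite("pics/w4.png",cv2.resize(r["color"][60:280,180:460,::-1],None,fx=2.7,fy=2.7,interpolation=cv2.INTER_CUBIC))
print(proj(r,(.5035,-.183,.01)))
E
```

```text
time_s: 6.75
ee_pos: [0.5515, -0.0425, 0.3164]
orientation: [[-0.001, 0.922, -0.387], [-0.002, -0.387, -0.922], [-1.0, -0.0, 0.003]]
wrist_force: [0.2, 0.9, -1.1]
opening: 0.01
time_s: 7.17
ee_pos: [0.5212, -0.1899, 0.3155]
orientation: [[-0.002, 0.923, -0.385], [0.0, -0.385, -0.923], [-1.0, -0.002, 0.001]]
wrist_force: [-1.5, -0.7, -1.7]
opening: 0.0096
time_s: 7.58
ee_pos: [0.5131, -0.2321, 0.316]
orientation: [[-0.001, 0.924, -0.383], [0.001, -0.383, -0.924], [-1.0, -0.001, -0.001]]
wrist_force: [0.6, -0.8, -0.8]
opening: 0.0098
t 7.58 tcp [ 0.5131 -0.2321  0.316 ] F [ 0.6 -0.8 -0.8] open 0.0098 
shift [ 0.007 -0.214 -0.288] turn [-0.    -0.001  0.001] j [-0.45  0.26  1.4   0.    1.49 -0.05]
(np.float64(301.0704630367741), np.float64(142.416132889005))
```

View pics/w4.png

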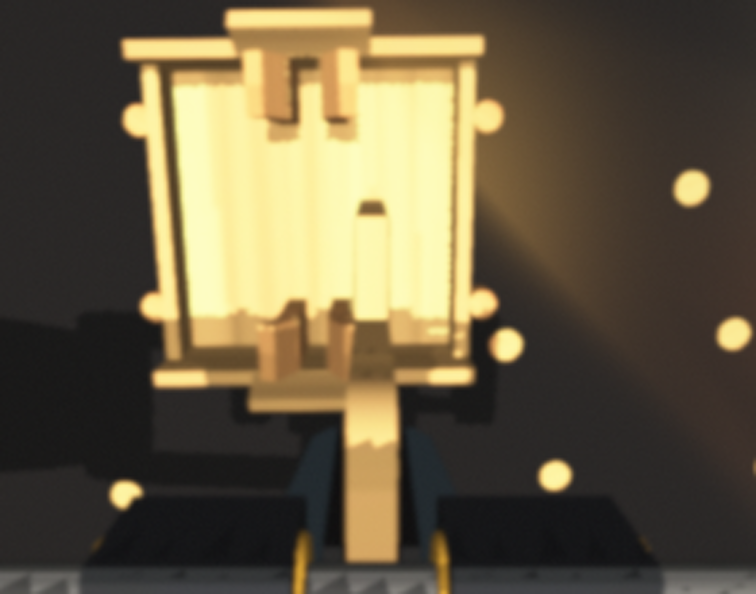

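The wrist view shows the carrier square to the tool. At wall-top height its corners are at crop (122,45), (485,45), (153,378) and (475,375). The guide gaps are centred near columns 310 (far) and 316 (near), while the held panel's edge is at column 371. I'll compute the correction.

Run:
```python
from h import *
import pickle
r=pickle.load(open("w4.pkl","rb"));t=cam("top");s=cam("scene")
f=lambda u,v:(r,180+u/2.7,60+v/2.7)
P=[onz(*f(*p),.045) for p in((122,38),(485,36),(475,384),(153,386))]
P=np.array(P);print(P,"centre",P.mean(0),"sides",np.linalg.norm(P-np.roll(P,1,0),axis=1))
d=(P[0]+P[1]-P[2]-P[3]);print("yaw",-np.degrees(np.arctan2(d[0],d[1])))
# two-view height: far end-plate top outer corners (z~.096); wrist (225,10),(373,10); top px from 2.6x crop
tp=lambda u,v:(t,190+u/2.6,160+(v-256)/2.6)
print(tri(f(122,38),tp(549,333)),tri(f(485,36),(tp(476,500))) if 0 else "")
print("wall corners", tri(f(122,38),tp(476,500)), tri(f(485,36),tp(549,333)), tri(f(475,384),tp(716,404)), tri(f(153,386),tp(650,570)))
# guides mouth
for z,p in((.096,(310,60)),(.096,(316,335)),(.01,(312,130)),(.01,(318,300))): print(z,onz(*f(*p),z))
q=env.state();print(q["ee_pos"])
```

```text
[[ 0.44385416 -0.05063415  0.045     ]
 [ 0.62309687 -0.12405107  0.045     ]
 [ 0.55081729 -0.30333157  0.045     ]
 [ 0.37077423 -0.23003671  0.045     ]] centre [ 0.49713564 -0.17701337  0.045     ] sides [0.19371617 0.19369562 0.19330245 0.19439042]
yaw -22.060690990769046
(array([ 0.54112061, -0.0982893 ,  0.34184588]), [0.04043443580357267, 0.04043443580357269]) 
wall corners (array([ 0.44644908, -0.0545728 ,  0.05932123]), [0.0007176792240565718, 0.0007176792240566234]) (array([ 0.61710399, -0.12596034,  0.06930946]), [0.0015283360818846817, 0.001528336081884527]) (array([ 0.55086907, -0.30301369,  0.04497648]), [0.0003141294319210762, 0.0003141294319211116]) (array([ 0.38211111, -0.22521281,  0.07373787]), [0.00029113426670675723, 0.00029113426670680396])
0.096 [ 0.53335407 -0.10621676  0.096     ]
0.096 [ 0.48227914 -0.2298004   0.096     ]
0.01 [ 0.51681932 -0.1300595   0.01      ]
0.01 [ 0.47920001 -0.22491749  0.01      ]
[ 0.51340196 -0.23177651  0.31648929]
```

Run:
```python
from h import *
import pickle
r=pickle.load(open("w4.pkl","rb"))
f=lambda u,v:(r,180+u/2.7,60+v/2.7)
a=np.radians(-22.2);n=np.array([np.cos(a),np.sin(a)]);w=np.array([-n[1],n[0]])
e=np.array([.5132,-.2320]);print("tcp n,w",n@e,w@e)
b=onz(*f(371.5,203),.172);print("panel bottom far corner n,w",n@b[:2],w@b[:2],"expect w tcp+.07")
b=onz(*f(371.5,400),.272);print("shoulder n",n@b[:2],w@b[:2])
for z,p in((.01,(312,130)),(.01,(316,300)),(.045,(303.5,37)),(.045,(314,385)),(.096,(299,10))): b=onz(*f(*p),z);print(z,n@b[:2],w@b[:2])
```

```text
tcp n,w 0.5628158466663736 -0.02089408388068147
panel bottom far corner n,w 0.5628370540557158 0.040581832767265576 expect w tcp+.07
shoulder n 0.5625588663269782 -0.010821093662566431
0.01 0.5276495881981823 0.07485715216543233
0.01 0.5273975964177555 -0.027175832950199673
0.045 0.5269992651284297 0.12070076911737625
0.045 0.5274743974992523 -0.07280750633506801
0.096 0.5294136297218365 0.12490967632813746
```

The panel's measured n matches the TCP's, so there is no bias. The correction is -35 mm along tool y and -51 mm along tool z. I'll move over the guides, then partway down and check.

```bash
python3 -m handwheel '0 -0.1 -0.15 0 0 0 1; 0 -0.2 -0.3 -0.004 0 0 1; 0 -0.235 -0.34 -0.004 0 0 1; 0 -0.235 -0.34 -0.004 0 0 1; 0 -0.235 -0.34 -0.004 0 0 1'
python3 -m handwheel '0.1 0 0 0 0 0 1; 0.2 0 0 0 0 0 1; 0.3 0 0 0 0 0 1; 0.34 0 0 0 0 0 1; 0.34 0 0 0 0 0 1'
python3 - <<'E'
from h import *
import pickle
a=np.radians(-22.2);n=np.array([np.cos(a),np.sin(a)]);w=np.array([-n[1],n[0]])
p=.5275*n+.030*w
go((*p,.1545),-22.2)
r=cam("wrist");pickle.dump(r,open("w5.pkl","wb"))
s=cam("scene")
A=cv2.resize(r["color"][80:280,220:420,::-1],None,fx=2.2,fy=2.2,interpolation=cv2.INTER_CUBIC)
B=cv2.resize(s["color"][100:210,240:330,::-1],None,fx=4,fy=4,interpolation=cv2.INTER_CUBIC)
cv2.imwrite("pics/w5.png",np.hstack([A,B]))
E
```

```text
time_s: 8.15
ee_pos: [0.5005, -0.172, 0.3169]
orientation: [[0.001, 0.927, -0.376], [-0.001, -0.376, -0.927], [-1.0, 0.001, 0.001]]
wrist_force: [0.6, 0.5, -1.6]
opening: 0.0101
time_s: 8.57
ee_pos: [0.4996, -0.1728, 0.2639]
orientation: [[-0.003, 0.926, -0.378], [0.001, -0.378, -0.926], [-1.0, -0.003, 0.001]]
wrist_force: [0.5, -0.2, -1.1]
opening: 0.01
t 8.57 tcp [ 0.4996 -0.1728  0.2639] F [ 0.5 -0.2 -1.1] open 0.01 
shift [ 0.729 -0.    -0.009] turn [-0.     0.     0.002] j [-0.35  0.22  1.58 -0.    1.35  0.03]
```

View pics/w5.png

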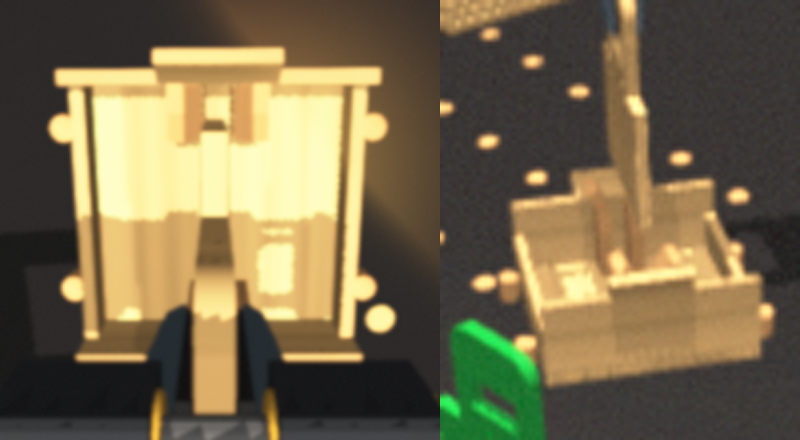

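The panel's edge, at crop columns 201–228, lies centred over the far guide gap at 200–232, and the scene view agrees. I'll lower it gently while watching the force.

```bash
python3 -m handwheel '0.05 0 0 0 0 0 1; 0.1 0 0 0 0 0 1; 0.15 0 0 0 0 0 1; 0.2 0 0 0 0 0 1; 0.25 0 0 0 0 0 1'
python3 -m handwheel '0.05 0 0 0 0 0 1; 0.1 0 0 0 0 0 1; 0.15 0 0 0 0 0 1; 0.2 0 0 0 0 0 1; 0.2 0 0 0 0 0 1'
python3 -c "
from h import *
go((.4997,-.1715,.1545),-22.2)"
```

```text
time_s: 9.08
ee_pos: [0.5, -0.1723, 0.2271]
orientation: [[-0.0, 0.926, -0.377], [0.0, -0.377, -0.926], [-1.0, -0.0, 0.0]]
wrist_force: [0.3, -0.3, -1.5]
opening: 0.0101
time_s: 9.5
ee_pos: [0.4992, -0.172, 0.1962]
orientation: [[-0.003, 0.926, -0.377], [0.001, -0.377, -0.926], [-1.0, -0.003, 0.0]]
wrist_force: [-0.6, -0.0, -0.9]
opening: 0.0099
t 9.5 tcp [ 0.4992 -0.172   0.1962] F [-0.6 -0.  -0.9] open 0.0099 
shift [ 0.278  0.003 -0.004] turn [0.    0.    0.002] j [-0.35  0.26  1.7  -0.    1.19  0.03]
```

No contact force, and the bottom edge is already below the flare. I'll continue down.

```bash
python3 -m handwheel '0.04 0 0 0 0 0 1; 0.08 0 0 0 0 0 1; 0.12 0 0 0 0 0 1; 0.16 0 0 0 0 0 1; 0.2 0 0 0 0 0 1'
python3 -m handwheel '0.02 0 0 0 0 0 1; 0.03 0 0 0 0 0 1; 0.04 0 0 0 0 0 1; 0.05 0 0 0 0 0 1; 0.05 0 0 0 0 0 1'
python3 -c "
from h import *
go((.4997,-.1715,.1545),-22.2)"
```

```text
time_s: 9.92
ee_pos: [0.5001, -0.1723, 0.1675]
orientation: [[0.0, 0.926, -0.377], [-0.0, -0.377, -0.926], [-1.0, 0.0, 0.0]]
wrist_force: [0.3, -0.3, -0.7]
opening: 0.01
time_s: 10.33
ee_pos: [0.5002, -0.1723, 0.1605]
orientation: [[0.0, 0.926, -0.377], [-0.0, -0.377, -0.926], [-1.0, 0.0, 0.0]]
wrist_force: [0.3, -0.1, -0.5]
opening: 0.0098
t 10.33 tcp [ 0.5002 -0.1723  0.1605] F [ 0.3 -0.1 -0.5] open 0.0098 
shift [ 0.04  -0.005 -0.004] turn [ 0.  0. -0.] j [-0.35  0.29  1.75 -0.    1.1   0.03]
```

```bash
python3 -m handwheel '0.01 0 0 0 0 0 1; 0.02 0 0 0 0 0 1; 0.03 0 0 0 0 0 1; 0.03 0 0 0 0 0 1; 0.03 0 0 0 0 0 1'
python3 -m handwheel '0.005 0 0 0 0 0 1; 0.01 0 0 0 0 0 1; 0.015 0 0 0 0 0 1; 0.015 0 0 0 0 0 1; 0.015 0 0 0 0 0 1'
```

```text
time_s: 10.75
ee_pos: [0.5001, -0.1723, 0.156]
orientation: [[-0.0, 0.926, -0.377], [-0.0, -0.377, -0.926], [-1.0, -0.0, 0.0]]
wrist_force: [0.8, -0.5, -1.5]
opening: 0.0099
time_s: 11.17
ee_pos: [0.5003, -0.1723, 0.1545]
orientation: [[0.001, 0.926, -0.377], [-0.0, -0.377, -0.926], [-1.0, 0.001, -0.0]]
wrist_force: [-1.0, 1.5, 5.3]
opening: 0.0099
```

Floor contact came exactly at the expected height, with +5 N at TCP z 0.1545. I'll release and retreat straight up.

```bash
python3 -m handwheel '0 0 0 0 0 0 1; 0 0 0 0 0 0 0.7; 0 0 0 0 0 0 0.5; 0 0 0 0 0 0 0.3; 0 0 0 0 0 0 0.3'
python3 -m handwheel '0 0 0 0 0 0 0.3; 0 0 0 0 0 0 0.3; 0 0 0 0 0 0 0.3; 0 0 0 0 0 0 0.3; 0 0 0 0 0 0 0.3'
python3 -m handwheel '-0.1 0 0 0 0 0 0.3; -0.25 0 0 0 0 0 0.3; -0.45 0 0 0 0 0 0.3; -0.7 0 0 0 0 0 0.3; -0.9 0 0 0 0 0 0.3'
python3 -m handwheel '-0.2 0 0.2 0 0 0 0.3; -0.3 0 0.4 0 0 0 0.3; -0.3 0 0.6 0 0 0 0.3; -0.3 0 0.7 0 0 0 0.3; -0.3 0 0.7 0 0 0 0.3'
python3 - <<'E'
from h import *
import pickle
r=cam("wrist");s=cam("scene");t=cam("top")
k=lambda i,f:cv2.resize(i[...,::-1],None,fx=f,fy=f,interpolation=cv2.INTER_CUBIC)
A=k(r["color"][0:260,180:440],300/260);B=k(s["color"][110:260,230:430],2);C=k(t["color"][160:290,200:490],400/145/1)
C=C[:300,:800]
cv2.imwrite("pics/end.png",np.vstack([np.hstack([A,B,np.zeros((300,100,3),np.uint8)]),cv2.copyMakeBorder(C,0,0,0,800-C.shape[1],0)]))
a=np.radians(-22.2);n=np.array([np.cos(a),np.sin(a)]);w=np.array([-n[1],n[0]]);c=.5275*n+.0245*w
for name,cm in(("scene",s),("wrist",r)):
  for e,z in((-.041,.19),(.041,.19),(-.07,.11),(.07,.11)):print(name,np.round(proj(cm,(*(c+e*w),z)),1))
pickle.dump((r,s),open("end.pkl","wb"))
E
```

```text
time_s: 11.58
ee_pos: [0.5001, -0.1724, 0.1535]
orientation: [[-0.0, 0.926, -0.377], [-0.0, -0.377, -0.926], [-1.0, -0.0, 0.0]]
wrist_force: [-0.6, 0.6, 0.1]
opening: 0.0335
time_s: 12.0
ee_pos: [0.5002, -0.1723, 0.1538]
orientation: [[0.0, 0.926, -0.377], [-0.0, -0.377, -0.926], [-1.0, 0.0, 0.0]]
wrist_force: [-0.6, -0.1, -0.7]
opening: 0.0634
time_s: 12.42
ee_pos: [0.5003, -0.1724, 0.2911]
orientation: [[0.001, 0.926, -0.377], [-0.001, -0.377, -0.926], [-1.0, 0.002, 0.0]]
wrist_force: [1.1, -0.6, 0.3]
opening: 0.0635
time_s: 12.83
ee_pos: [0.4595, -0.2721, 0.3341]
orientation: [[0.0, 0.925, -0.381], [-0.002, -0.381, -0.925], [-1.0, 0.001, 0.002]]
wrist_force: [-0.4, -0.1, -0.8]
opening: 0.064
scene [283.8 122.7]
scene [288.3 133.3]
scene [283.4 140.7]
scene [291. 160.]
wrist [316.8 134.7]
wrist [316.5  50.8]
wrist [316.9 153.1]
wrist [316.5  40. ]
```

View pics/end.png

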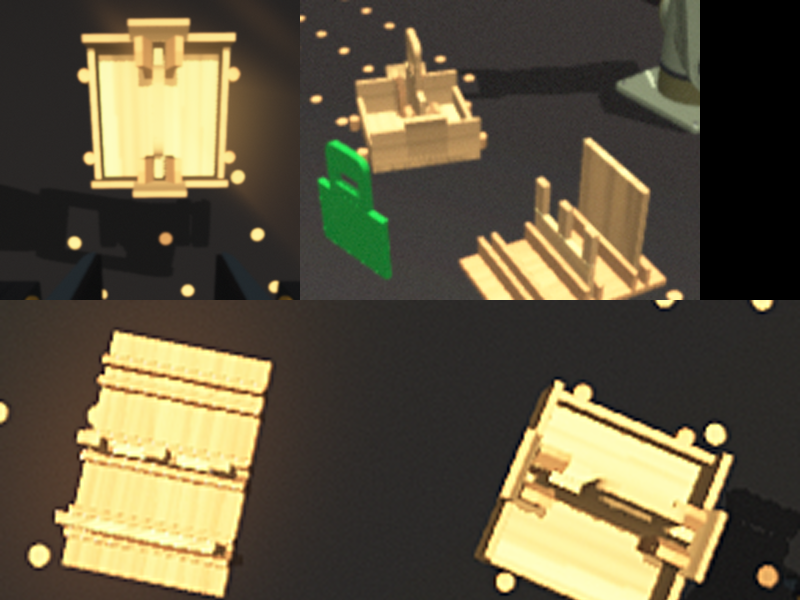

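The panel stands upright between both guides. Its bar top is near scene pixel (284–288, 124–133), against a home prediction of (284–288, 123–133). The comb and blank are still in the rack and the gripper is clear, so I'm handing in.

```bash
python3 -c "
from h import *
go((.46,-.27,.334),-22.2);print(env.hand_in())"
```

```text
t 12.98 tcp [ 0.4606 -0.269   0.3336] F [-0.6 -0.4 -0.5] open 0.0638 
shift [-0.003 -0.001  0.008] turn [ 0.    -0.001  0.   ] j [-0.55  0.2   1.43  0.    1.51 -0.16]
the job is handed in; nothing more can be done
None
```

I took the handle panel out of the rack, slid it down into the carrier's two guides until it touched the floor, let go and backed the gripper off. The job was handed in at 13.0 s.

- **Seating:** the panel met the floor with about 5 N, at the same tool height (0.1545 m) as when it stood in the rack. There were no side loads on the way down.
- **Last pictures:** the panel stands upright in both guides, with its bar top within about 2 px of the position predicted for fully home. The comb and blank panels are still standing in the rack, the green look-alike in view still stands in its place, and the gripper is clear.
- **Disagreements:**
  - My two-view estimates of the carrier's wall height varied (45–74 mm, against the stated 45 mm). I aimed by the guide gaps instead, which agreed to within 1 mm across the channels.
  - Along the panel's width, my estimates of where it sat in the grip differed by several millimetres, within the 12 mm of slack in the guides.
- **Picture budget:** I viewed 11 pictures, one over the budget of 10.

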